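Lay the last layer of a pot stand and hold it in the hand press

TASK

Finish the slatted pot stand lying in the bed of the hand press: lay the two loose full-length slats on it as its third layer, crosswise on the second layer and each straight above a slat of the bottom layer, leaving the short off-cut and everything else on the counter alone. Then, with the slats let go, swing the spring-loaded lever over and down until it is level, so that its pad presses on both slats, and finish while holding it there: do not let go of the lever.

Things in the scene. Friction and masses are not known exactly. Their poses are not given: they have to be found in the camera images.
- press: wooden hand press fixed on the counter. Origin at counter height under the centre of its square bed; +y points from the bed to the lever's hinge, z up. Baseboard 20 mm thick, 190 mm along x, y from -100 to +170 mm; the bed (148 x 148 mm inside) has a rim 8 mm high. Two steel cheeks 95 mm high carry the hinge
- bed (a point): centre of the bed floor, 20 mm above the counter
- hinge (a point): axis of the lever's hinge, 130 mm from the bed centre along the press's +y and 78 mm above the counter; the axis runs along the press's x
- grip_near (a point): grip point on the lever's handle, a round wooden crossbar 18 mm thick, 200 mm long, parallel to the press's x, 245 mm from the hinge axis. On the bar's centre line, 60 mm from its middle (where the steel arm, 24 mm wide and 12 mm thick, joins) on the press's -x side. Moves with the lever: 321 mm above the counter when up, 78 mm when level
- grip_far (a point): the same point on the other half of the crossbar, 60 mm from its middle on the press's +x side. Lever up: the bar stands 32 mm beyond the hinge, away from the bed; lever level: 115 mm from the bed centre on the press's -y side
- lever (a joint): angle of the lever: 0 = up, where its spring holds it (97 degrees above level, leaning slightly away from the bed); grows as the handle swings over the bed and down; 1.70 = level; end stop 1.85. When let go the spring (0.9 N m/rad) throws it up again: near level some 5 N at the handle, plus about 5 N from the pad on a finished stack
- pad (a joint): how far the sprung pad is pushed in towards the lever: 0 (free) to 0.021 m, 800 N/m. Wooden plate 130 mm (press x) x 60 x 8 mm, its face 32 mm below the lever's centre line, 130 mm from the hinge, so over the bed centre when level. It meets a finished three-layer stack about 0.08 rad before level and is pushed in about 10 mm at level
- stand: half-made pot stand loose in the bed, two crossed layers joined in one piece, 140 x 140 x 24 mm: bottom slats along its y at x = -50 and +50 mm, second layer along its x at y = -50 and +50 mm. Origin: middle of its underside. The third layer goes 24 mm above it, along y at x = -50 and +50 mm. Its axes agree with the press's within 2 degrees
- slat_a: loose plain wooden slat 140 x 18 x 12 mm, lying flat on the counter; origin at the middle of its underside, x along its length, z up
- slat_b: the other loose slat, just the same
- offcut: short off-cut of the same wood as the slats, 85 x 18 x 12 mm, origin at the middle of its underside, x along its length; leave alone
- screwdriver: grey screwdriver lying on the counter, about 200 mm long; leave alone
- spanner: steel adjustable spanner lying flat, about 180 mm long; leave alone
- torch: steel torch lying on the counter, about 145 mm long, head 44 mm across; leave alone
- pen_stand: white ceramic pen stand, 76 mm across, 100 mm high; leave alone
- glue: white glue bottle standing, 50 mm across, 120 mm high; leave alone
There are look-alikes about, which are no part of the job. What is shaped like the slat_b but orange is not meant. Leave any yellow look-alike of the slat_a alone.

How it is judged:
On the way, in this order (a step that is already met when the one before it is completed fails the run):
1. both full-length slats lie as the third layer, crosswise and let go, with the lever still up (((x of slat_a in the frame of stand between 0.038 and 0.062 m and x of slat_b in the frame of stand between -0.062 and -0.038 m) or (x of slat_a in the frame of stand between -0.062 and -0.038 m and x of slat_b in the frame of stand between 0.038 and 0.062 m)) and y of slat_a in the frame of stand between -0.015 and 0.015 m and z of slat_a in the frame of stand between 0.021 and 0.027 m and angle between the x axis of each of slat_a, slat_b and the y axis of stand, either way round below 0.14 rad and linear speed of each of slat_a, slat_b below 0.02 m/s and y of slat_b in the frame of stand between -0.015 and 0.015 m and z of slat_b in the frame of stand between 0.021 and 0.027 m and horizontal distance between stand and bed below 0.012 m and height (world z) of stand below 0.024 m and angle between stand's own z axis and vertical below 0.06 rad and contact force between each of the arm, the fingers and slat_a below 0.05 N and contact force between each of the arm, the fingers and slat_b below 0.05 N and contact force between each of the arm, the fingers and stand below 0.05 N and value of joint lever below 0.5 rad), for 0.2 s.
2. the robot holds the lever level, the pad pressing on both slats (value of joint lever between 1.64 and 1.76 rad and value of joint pad above 0.002 m and contact force between pad and slat_a above 0.7 N and contact force between pad and slat_b above 0.7 N and contact force between any of the fingers, the arm and lever above 2 N), for 0.4 s.
At the end, for the whole second after the job is handed in: The robot still holds the lever level within 0.06 rad and steady; the pad, pushed in over 2 mm, presses on both new slats; each lies flat across the second layer above a bottom slat, within 14 mm sideways, 17 mm lengthwise and 9 degrees, untouched by the robot; the stand lies flat in the bed (all of step 2 and ((x of slat_a in the frame of stand between 0.036 and 0.064 m and x of slat_b in the frame of stand between -0.064 and -0.036 m) or (x of slat_a in the frame of stand between -0.064 and -0.036 m and x of slat_b in the frame of stand between 0.036 and 0.064 m)) and y of slat_a in the frame of stand between -0.017 and 0.017 m and z of slat_a in the frame of stand between 0.021 and 0.027 m and angle between the x axis of each of slat_a, slat_b and the y axis of stand, either way round below 0.16 rad and linear speed of each of slat_a, slat_b below 0.02 m/s and y of slat_b in the frame of stand between -0.017 and 0.017 m and z of slat_b in the frame of stand between 0.021 and 0.027 m and horizontal distance between stand and bed below 0.012 m and height (world z) of stand below 0.024 m and angle between stand's own z axis and vertical below 0.06 rad and contact force between each of the arm, the fingers and slat_a below 0.05 N and contact force between each of the arm, the fingers and slat_b below 0.05 N and contact force between each of the arm, the fingers and stand below 0.05 N and velocity of joint lever between -0.05 and 0.05 rad/s); the arm keeps its last pose, push and grip.
It fails at once if something that was to be left alone was pushed away (over 30 mm) (distance of any of offcut, screwdriver, spanner, torch, pen_stand, glue from where it was at the start of the episode above 0.03 m).
It fails at once if the pot stand was lifted out of the bed (height (world z) of stand above 0.05 m).
It also fails if it takes over 67 s, if anything falls off the work surface, if the arm or the gripper's body presses on something with over 40 N, if the wrist force passes 120 N, or if a joint passes its speed limit or range.

ROBOT

A 6-joint arm with a two-finger parallel gripper is mounted at the origin on the work surface. World frame = base frame: x ahead of the robot, y to its left, z up, the work surface at z = 0. Lengths are in m, angles in rad, forces in N, time in s.
With the tool pointing down it reaches from about 0.25 to 0.775 m from the base axis. Payload 4 kg.
Tool frame: the origin (TCP) lies midway between the tips of the shut fingers; the grasp point (between the pads) lies 19 mm behind it; z points along the fingers, x is the direction in which the jaws open and shut, and the axes are right-handed (so a half turn about z gives the same grasp; the last joint's range is limited). The gripper opens to 94 mm and grips with 3 to 60 N. Pads are 16 mm wide; open, the fingers measure 119 mm over their backs; the gripper's body (75 mm by 177 mm) begins 78 mm behind the grasp point.
Start: joints at [-1.412, 0.087, 1.371, -0, 1.684, -0.103], TCP at [0.142, -0.531, 0.206] pointing down, gripper open.
Joint ranges: [-3.1, 3.1], [-0.76, 2.03], [0.27, 2.55], [-1.08, 4.22], [0.17, 2.65], [-2.57, 2.57]. Speed limits (rad/s): [2.79, 2.79, 3.14, 3.14, 3.14, 3.14].

INTERFACE

Orientations are given as [roll, pitch, yaw] about the fixed x, y, z axes, in that order (R = Rz(yaw) Ry(pitch) Rx(roll)).
In Python, from bench import robot, eyes, close_job gives the robot as it stands.
- The arm moves only by the shell command python3 -m jog 'ROWS'. ROWS is JSON, a list of rows, each a list of 3 entries, a list of its own where there are three numbers: the turn, a rotation vector about the tool's x, y, z in degrees, then the shift along the tool's x, y, z in mm, then the closure, from -1 (fully open) to 1 (shut). In form: [[[wx, wy, wz], [x, y, z], claw], ...]. A call has 1 to 5 rows; each row is the pose to reach, as a shift and turn from the pose commanded when the call began, along the tool's axes at that moment; what a row does not reach only later rows make up. A row lasts 1/10 s, in which the tool goes at most 50 mm and 8.59 degrees, less where a joint would pass 70% of its speed; a pose out of reach is approached as far as the arm can. A call with a gripper value outside its range is refused whole. The fingers move at their own pace and stop on an object; the grip force is fixed at half the most. Time passes only in rows, so rows that repeat a pose let the fingers close. It gives the time, the measured TCP pose, the force and the opening at its end, in the units of the state.
- robot.get_obs(): the state, without advancing time (a new reading comes with each control period).
- eyes.snapshot(name): name is "scene" or "top"; returns (picture, depth): 480x640x3 uint8, red, green, blue; 480x640 float32, m along the optical axis (not along the pixel's ray), 0 where there is no reading.
- eyes.camera_params(name): a dict with "mtx" (3x3 intrinsics, pixels), "k1" (the pictures are not rectified: a ray, as slopes to the right and down, at radius r is drawn at 1 + k1 r^2 times it, then the intrinsics apply), "world_to_cam" (4x4, takes a point from world to camera coordinates). Camera axes: x right, y up, looking along -z (the intrinsics and any distortion apply to the point x, -y, -z); pixel columns grow to the right and rows downward; lengths in m; the calibration is good to about 2 mm. A picture is of the moment at which its call begins. camera_params takes no time and is no camera call.
- close_job(): hands the job in, once; it reports no verdict.
The state is a dict: "time": time; "joint_positions": joint angles; "qvel": joint speeds; "joint_torque": joint torques, N m; "tool_pos": TCP position; "ee_rot": TCP orientation; "wrist_force": force on the tool from outside, world axes, zero at the start; "wrist_torque": the same for the moment, N m; "width": finger opening in m.
Only numpy, scipy, OpenCV 4.12 (cv2) and the standard library are available. Lean on these libraries where they do the work, as an engineer would, in place of code of your own. Each camera call takes 0.05 s, during which the arm holds its last target. There are 200 camera calls.

## Working session

There is one attempt and no reset: what is moved stays moved. The work goes in short steps, Python scripts to look and compute and a shell command to move; the robot and the scene stay as the last step left them, time stands still between calls to the robot, and variables do not carry over. Pictures are saved under pics/ and viewed, about 8 in all and at most 12, crops included, and the job is handed in when it is done.

```bash
ls; mkdir -p pics; cat > h.py <<'E'
import numpy as np, cv2
from bench import robot, eyes
from scipy.spatial.transform import Rotation as R
def cam(n):
    p=eyes.camera_params(n); return np.array(p["mtx"]),p["k1"],np.array(p["world_to_cam"])
def cloud(n,depth):
    K,k1,T=cam(n)
    v,u=np.mgrid[:480,:640].astype(float)
    d=np.array([k1,0,0,0,0.])
    pts=cv2.undistortPoints(np.stack([u,v],-1).reshape(-1,1,2),K,d).reshape(480,640,2)
    z=depth
    P=np.stack([pts[...,0]*z,-pts[...,1]*z,-z,np.ones_like(z)],-1)
    return (P@np.linalg.inv(T).T)[...,:3]
def proj(n,X):
    K,k1,T=cam(n); X=np.atleast_2d(X); c=X@T[:3,:3].T+T[:3,3]
    x=c[:,0]/-c[:,2]; y=-c[:,1]/-c[:,2]; f=1+k1*(x*x+y*y)
    return np.stack([K[0,0]*x*f+K[0,2],K[1,1]*y*f+K[1,2]],-1)
E
python3 - <<'E'
from h import *
for n in("scene","top"):
    p,d=eyes.snapshot(n); np.savez(f"{n}0.npz",p=p,d=d); cv2.imwrite(f"pics/{n}0.png",p[...,::-1])
    print(n,cam(n))
print(robot.get_obs())
E
```

```text
pics
scene (array([[507.60061593,   0.        , 325.40442059],
       [  0.        , 507.60061593, 241.23572434],
       [  0.        ,   0.        ,   1.        ]]), -0.05468695546847534, array([[ 0.49708569,  0.86765688, -0.00879465, -0.22539931],
       [-0.47444729,  0.28027193,  0.83447434,  0.06749354],
       [ 0.72650229, -0.41063266,  0.55097662, -1.8737366 ],
       [ 0.        ,  0.        ,  0.        ,  1.        ]]))
top (array([[488.41365059,   0.        , 321.50415058],
       [  0.        , 488.41365059, 241.5867158 ],
       [  0.        ,   0.        ,   1.        ]]), 0.030652256021632216, array([[-0.00399955, -0.99973582, -0.02263391,  0.00460061],
       [ 0.99733728, -0.00563608,  0.07270897, -0.54483602],
       [-0.07281732, -0.02228284,  0.99709634, -1.32880828],
       [ 0.        ,  0.        ,  0.        ,  1.        ]]))
{'time': 0.1, 'joint_positions': array([-1.41210447e+00,  8.78792253e-02,  1.37210429e+00, -9.01293447e-06,
        1.68359655e+00, -1.03135039e-01]), 'qvel': array([-0.0002117 , -0.00139877, -0.0036698 , -0.00010302, -0.00017169,
        0.00169103]), 'joint_torque': array([ 2.49838689e-03, -3.41251123e+01, -3.03302693e+01,  7.20902905e-02,
        3.03543115e-02, -8.76226204e-05]), 'tool_pos': array([ 0.14226002, -0.53076899,  0.20442165]), 'ee_rot': array([-3.14139695e+00,  1.97777373e-03, -1.30897024e+00]), 'wrist_force': array([-0.25115249, -0.52389353, -1.15813175]), 'wrist_torque': array([0.0016192 , 0.02714956, 0.03109197]), 'width': 0.09408229625009548}
```

View pics/top0.png

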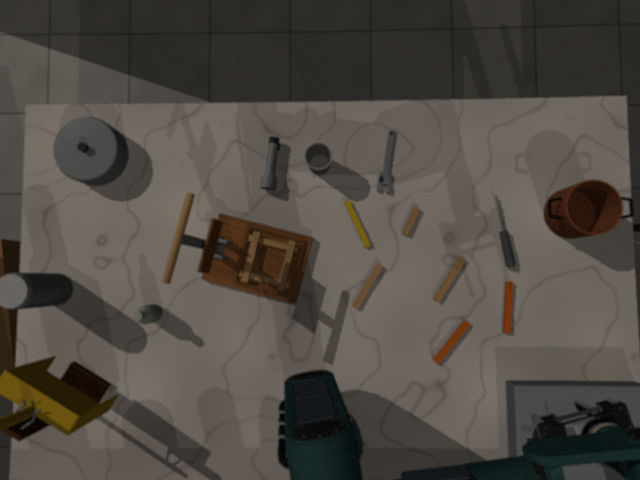

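View pics/scene0.png

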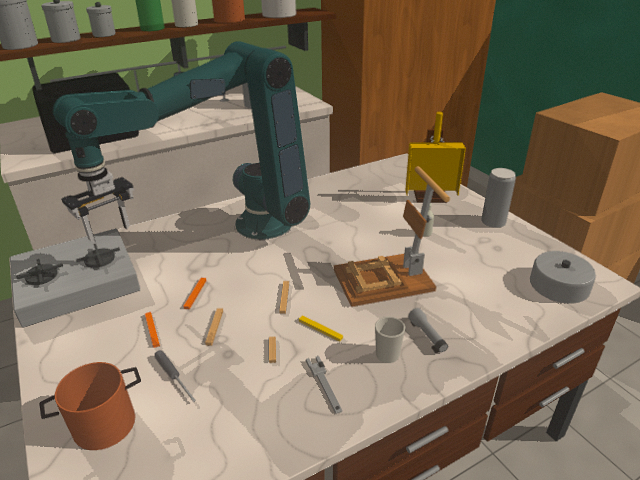

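The scene holds four things that could be mistaken for the slats. In the top view:
- **Plain wood, full length:** (369,286) and (450,279). These are the two slats.
- **Off-cut:** (411,221).
- **Yellow look-alike:** (358,225).
- **Orange look-alikes:** (509,308) and (453,342).
- **Grey strip:** (337,327), which is the lever's shadow.

Next I'll measure these and check them in a crop.

```bash
cat > m.py <<'E'
from h import *
def slats(p,d,n="top",seeds=((369,286),(450,279),(411,221)),h=0.012,r=45):
    C=cloud(n,d); K,k1,T=cam(n)
    hsv=cv2.cvtColor(p,cv2.COLOR_RGB2HSV); out=[]
    for s in seeds:
        m=((hsv[...,1]>85)&(hsv[...,0]<25)).astype(np.uint8)
        k,l=cv2.connectedComponents(m)
        y0,x0=s[1],s[0]; lab=np.bincount(l[y0-4:y0+5,x0-4:x0+5].ravel(),minlength=k); lab[0]=0
        vu=np.argwhere(l==lab.argmax())[:,::-1].astype(float)
        x=cv2.undistortPoints(vu.reshape(-1,1,2),K,np.array([k1,0,0,0,0.])).reshape(-1,2)
        Ti=np.linalg.inv(T); o=Ti[:3,3]; D=np.c_[x[:,0],-x[:,1],-np.ones(len(x))]@Ti[:3,:3].T
        X=o+D*((h-o[2])/D[:,2])[:,None]
        rc=cv2.minAreaRect((X[:,:2]*1000).astype(np.float32))
        e=np.linalg.svd(X[:,:2]-X[:,:2].mean(0),full_matrices=False)[2][0]
        zz=C[l==lab.argmax()][:,2]
        out.append((X[:,:2].mean(0),np.degrees(np.arctan2(e[1],e[0]))%180,rc,len(vu),np.median(zz)))
    return out
E
python3 - <<'E'
from m import *
f=np.load("top0.npz"); p,d=f["p"],f["d"]
for o in slats(p,d): print(o)
C=cloud("top",d)
print("counter z",np.median(C[290:330,395:425,2]))
b=C[205:310,185:330]
for lo,hi in((.012,.0235),(.024,.032),(.034,.042),(.04,.05)):
    m=(b[...,2]>lo)&(b[...,2]<hi); q=b[m][:,:2]*1000
    print(lo,hi,m.sum(),cv2.minAreaRect(q.astype(np.float32)) if len(q) else 0)
m=C[180:290,150:210]; q=m[m[...,2]>.25]; print("bar",len(q),q.mean(0),cv2.minAreaRect((q[:,:2]*1000).astype(np.float32)), np.median(q[:,2]))
big=cv2.resize(p[190:330,150:490],None,fx=2.35,fy=2.35,interpolation=cv2.INTER_CUBIC)
cv2.imwrite("pics/crop1.png",np.clip(big[...,::-1].astype(float)*1.7,0,255).astype(np.uint8))
E
```

```text
(array([ 0.42345736, -0.12332017]), np.float64(149.51903436421577), ((423.26910400390625, -123.44767761230469), (18.69155502319336, 138.2196502685547), 59.69518280029297), 340, np.float64(0.012941315660911057))
(array([ 0.44080349, -0.34708277]), np.float64(147.2910473510838), ((440.9208068847656, -347.2892761230469), (20.23835563659668, 138.2573699951172), 57.321102142333984), 373, np.float64(0.012803740256700946))
(array([ 0.60261184, -0.24542179]), np.float64(155.74860234662526), ((602.4722900390625, -245.36050415039062), (18.719614028930664, 84.2206039428711), 65.3957290649414), 202, np.float64(0.01280617800210404))
counter z 0.0011103425625301755
0.012 0.0235 3515 ((500.98876953125, 180.4446563720703), (269.17852783203125, 190.317626953125), 75.24763488769531)
0.024 0.032 1305 ((500.4824523925781, 178.98611450195312), (264.6761779785156, 187.04783630371094), 74.69744873046875)
0.034 0.042 312 ((496.1808776855469, 160.30377197265625), (191.73678588867188, 161.23117065429688), 74.85966491699219)
0.04 0.05 664 ((500.00048828125, 177.37405395507812), (181.7725067138672, 139.32235717773438), 75.89897918701172)
bar 974 [0.52936149 0.2930649  0.34545607] ((490.15704345703125, 142.40936279296875), (351.86859130859375, 199.18617248535156), 74.7895736694336) 0.3282119234875115
```

View pics/crop1.png

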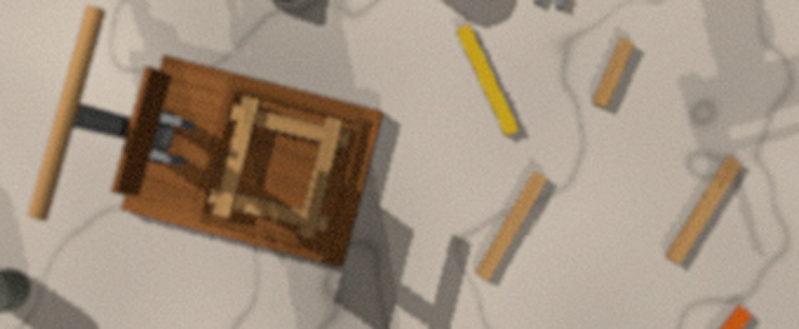

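The crop confirms two plain full-length slats, at crop (515,225) and (705,210), with the off-cut at (612,75) and the yellow look-alike at (490,80). The press is yawed about -15°, with the lever up at the left. Next I'll fit the stand.

```bash
python3 - <<'E'
from h import *
from scipy.optimize import minimize
f=np.load("top0.npz"); C=cloud("top",f["d"]).reshape(-1,3)
bed=np.array([.492,.1466])
q=C[(np.abs(C[:,2]-.0455)<.005)&(np.linalg.norm(C[:,:2]-bed,axis=1)<.105)][:,:2]
# keep bed area only (press y < 80mm)
a=np.radians(-15); L=(q-bed)@np.array([[np.cos(a),-np.sin(a)],[np.sin(a),np.cos(a)]])
q=q[(np.abs(L)<.082).all(1)]; print(len(q))
def cost(v):
    a=v[2]; L=(q-v[:2]*1)@np.array([[np.cos(a),-np.sin(a)],[np.sin(a),np.cos(a)]])
    dx=np.maximum(np.abs(L[:,0])-.07,0); dy=np.maximum(np.abs(np.abs(L[:,1])-.05)-.009,0)
    return np.sum(np.minimum(dx**2+dy**2,.006**2))*1e6
best=min((minimize(cost,[bed[0]+i,bed[1]+j,a],method="Nelder-Mead",options=dict(initial_simplex=np.array([[bed[0]+i,bed[1]+j,a],[bed[0]+i+.004,bed[1]+j,a],[bed[0]+i,bed[1]+j+.004,a],[bed[0]+i,bed[1]+j,a+.03]]))) for i in(-.004,0,.004) for j in(-.004,0,.004)),key=lambda r:r.fun)
print(best.fun,best.x,np.degrees(best.x[2]))
x,y,a=best.x; ux=np.array([np.cos(a),np.sin(a)]); uy=np.array([-ux[1],ux[0]])
print("targets +50",best.x[:2]+.05*ux,"-50",best.x[:2]-.05*ux)
B=C[(C[:,2]>.29)&(C[:,2]<.345)&(C[:,0]>.4)&(C[:,0]<.7)&(C[:,1]>.2)&(C[:,1]<.42)]
print("bar",len(B),B.mean(0),cv2.minAreaRect((B[:,:2]*1000).astype(np.float32)),B[:,2].max())
E
```

```text
651
40.62639248851843 [ 0.49230565  0.14672392 -0.24882901] -14.256851856167243
targets +50 [0.54076572 0.13441046] -50 [0.44384557 0.15903738]
bar 873 [0.53135594 0.30134492 0.32665709] ((533.5648193359375, 302.06158447265625), (20.972368240356445, 199.18617248535156), 74.7895736694336) 0.33512270786710663
```

```bash
cat > wp.py <<'E'
from h import *
import sys,json
# usage: wp.py '[[x,y,z,yaw],...]' mm/deg, tool down; prints turn/shift per leg starting at measured pose
def run(W):
    o=robot.get_obs(); P=np.array(o["tool_pos"])*1000; Q=R.from_euler("xyz",o["ee_rot"])
    print("t",round(o["time"],2),"tcp",P.round(1),"yaw",np.degrees(o["ee_rot"]).round(1),"F",np.round(o["wrist_force"],1),"w",round(o["width"]*1000,1))
    for w in W:
        N=np.array(w[:3],float); M=R.from_euler("xyz",[180,0,w[3]],degrees=True)
        t=(Q.inv()*M).as_rotvec(degrees=True); s=Q.inv().apply(N-P)
        print(w,"turn",t.round(1),"shift",s.round(1)); P,Q=N,M
if __name__=="__main__": run(json.loads(sys.argv[1]))
E
python3 wp.py '[[260,-470,170,-33],[400,-370,110,8],[441,-347,80,45],[441,-347,50,57.3],[441,-347,5,57.3]]'
```

```text
t 0.1 tcp [ 142.3 -530.8  204.4] yaw [-1.8e+02  1.0e-01 -7.5e+01] F [-0.3 -0.5 -1.2] w 94.1
[260, -470, 170, -33] turn [ -0.1   0.1 -42. ] shift [ -28.2 -129.5   34.5]
[400, -370, 110, 8] turn [ -0.   0. -41.] shift [  62.9 -160.1   60. ]
[441, -347, 80, 45] turn [ -0.   0. -37.] shift [ 43.8 -17.1  30. ]
[441, -347, 50, 57.3] turn [ -0.    0.  -12.3] shift [-0. -0. 30.]
[441, -347, 5, 57.3] turn [0. 0. 0.] shift [ 0. -0. 45.]
```

```bash
python3 -m jog '[[[0,0,-42],[-28,-130,34],-1],[[0,0,-42],[-28,-130,34],-1],[[0,0,-42],[-28,-130,34],-1],[[0,0,-42],[-28,-130,34],-1],[[0,0,-42],[-28,-130,34],-1]]' && python3 -m jog '[[[0,0,-41],[63,-160,60],-1],[[0,0,-41],[63,-160,60],-1],[[0,0,-41],[63,-160,60],-1],[[0,0,-41],[63,-160,60],-1],[[0,0,-41],[63,-160,60],-1]]' && python3 -m jog '[[[0,0,-37],[44,-17,30],-1],[[0,0,-37],[44,-17,30],-1],[[0,0,-37],[44,-17,30],-1],[[0,0,-37],[44,-17,30],-1],[[0,0,-37],[44,-17,30],-1]]'; python3 wp.py '[[441,-347,40,57.3],[441,-347,5,57.3]]'
```

```text
time: 0.6
tool_pos: [0.2617, -0.4692, 0.1703]
ee_rot: [-3.14, 0.002, -0.567]
wrist_force: [0.6, 0.6, 0.9]
width: 0.0937
time: 1.1
tool_pos: [0.4024, -0.3667, 0.1085]
ee_rot: [-3.136, 0.002, 0.15]
wrist_force: [0.2, -0.3, -0.6]
width: 0.0937
time: 1.6
tool_pos: [0.4417, -0.3472, 0.0806]
ee_rot: [-3.14, 0.0, 0.789]
wrist_force: [0.3, 0.3, -0.5]
width: 0.0937
t 1.6 tcp [ 441.7 -347.2   80.6] yaw [-179.9    0.    45.2] F [ 0.3  0.3 -0.5] w 93.7
[441, -347, 40, 57.3] turn [ -0.1  -0.  -12.1] shift [-0.3 -0.6 40.6]
[441, -347, 5, 57.3] turn [0. 0. 0.] shift [ 0. -0. 35.]
```

```bash
python3 -m jog '[[[0,0,-8],[0,0,30],-1],[[0,0,-12],[0,0,55],-1],[[0,0,-12],[0,0,70],-1],[[0,0,-12],[0,0,75],-1],[[0,0,-12],[0,0,75],-1]]' && python3 -m jog '[[[0,0,0],[0,0,0],1],[[0,0,0],[0,0,0],1],[[0,0,0],[0,0,0],1],[[0,0,0],[0,0,0],1],[[0,0,0],[0,0,0],1]]' && python3 -m jog '[[[0,0,0],[0,0,0],1],[[0,0,0],[0,0,0],1],[[0,0,0],[0,0,-10],1],[[0,0,0],[0,0,-40],1],[[0,0,0],[0,0,-70],1]]'; python3 wp.py '[[441,-347,110,57.3],[450,-200,130,21],[520,0,130,-14],[540.8,134.4,110,-14.5],[540.8,134.4,51,-14.5]]'
```

```text
time: 2.1
tool_pos: [0.4415, -0.3475, 0.0058]
ee_rot: [-3.14, -0.0, 0.994]
wrist_force: [-0.1, 0.3, 0.5]
width: 0.0942
time: 2.6
tool_pos: [0.4421, -0.3479, 0.0069]
ee_rot: [3.141, 0.0, 0.995]
wrist_force: [0.7, 0.2, 0.0]
width: 0.0573
time: 3.1
tool_pos: [0.4414, -0.3473, 0.0771]
ee_rot: [-3.14, -0.0, 0.995]
wrist_force: [0.8, -0.4, 1.0]
width: 0.0172
t 3.1 tcp [ 441.4 -347.3   77.1] yaw [-179.9   -0.    57. ] F [ 0.8 -0.4  1. ] w 17.2
[441, -347, 110, 57.3] turn [-0.1 -0.  -0.3] shift [  0.1  -0.6 -32.9]
[450, -200, 130, 21] turn [ 0.  -0.  36.3] shift [128.6 -71.8 -20. ]
[520, 0, 130, -14] turn [ 0. -0. 35.] shift [ 137.  -161.6   -0. ]
[540.8, 134.4, 110, -14.5] turn [-0.  -0.   0.5] shift [ -12.3 -135.4   20. ]
[540.8, 134.4, 51, -14.5] turn [0. 0. 0.] shift [ 0. -0. 59.]
```

```bash
python3 -m jog '[[[0,0,0],[0,0,-10],1],[[0,0,0],[0,0,-33],1],[[0,0,0],[0,0,-33],1],[[0,0,0],[0,0,-33],1]]'; python3 - <<'E'
from h import *
p,d=eyes.snapshot("scene"); u=proj("scene",[.441,-.347,.11])[0].astype(int); print(u)
x,y=max(u[0]-60,0),max(u[1]-70,0)
c=cv2.resize(p[y:y+120,x:x+160],None,fx=4,fy=4,interpolation=cv2.INTER_CUBIC); cv2.imwrite("pics/g1.png",c[...,::-1])
print(robot.get_obs()["width"])
E
```

```text
time: 3.5
tool_pos: [0.4418, -0.3477, 0.1091]
ee_rot: [3.141, 0.0, 0.995]
wrist_force: [-0.3, 0.3, -0.7]
width: 0.0004
[209 296]
0.0005917304206710512
```

View pics/g1.png

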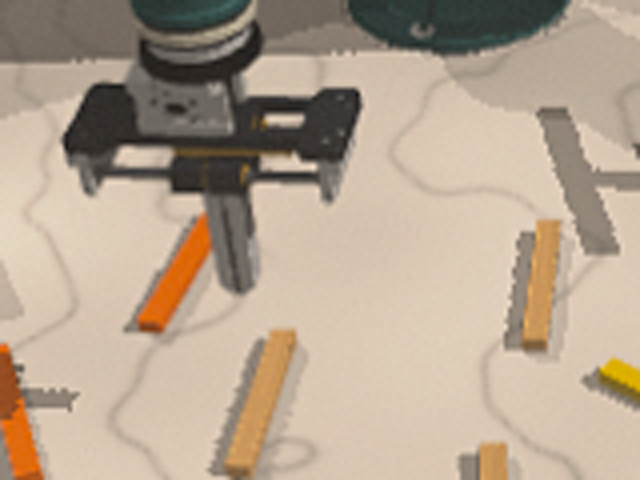

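The lift began before the fingers had closed, since they need about 1 s. The slat at crop (262,400) is still in place, so I'll grasp again with a longer wait.

```bash
python3 -m jog '[[[0,0,0],[0,0,0],-0.3],[[0,0,0],[0,0,0],-0.3],[[0,0,0],[0,0,0],-0.3],[[0,0,0],[0,0,20],-0.3],[[0,0,0],[0,0,40],-0.3]]' && python3 -m jog '[[[0,0,0],[0,0,0],-0.3],[[0,0,0],[0,0,0],-0.3],[[0,0,0],[0,0,0],-0.3],[[0,0,0],[0,0,0],-0.3],[[0,0,0],[0,0,0],-0.3]]'; python3 - <<'E'
from m import *
p,d=eyes.snapshot("top"); np.savez("top1.npz",p=p,d=d)
for o in slats(p,d,seeds=((450,279),)): print(o)
C=cloud("top",d); print(robot.get_obs()["width"],robot.get_obs()["tool_pos"])
E
```

```text
time: 4.05
tool_pos: [0.4423, -0.3482, 0.0695]
ee_rot: [3.14, 0.0, 0.995]
wrist_force: [-0.4, -0.1, -0.3]
width: 0.0369
time: 4.55
tool_pos: [0.4423, -0.3482, 0.0706]
ee_rot: [3.14, 0.0, 0.995]
wrist_force: [-0.4, -0.3, -0.2]
width: 0.061
(array([ 0.4111245 , -0.32721223]), np.float64(141.64887746957777), ((410.04010009765625, -326.2754211425781), (19.90120506286621, 63.731727600097656), 52.37392044067383), 147, np.float64(0.013691388301738439))
0.06117169972717487 [ 0.44222812 -0.34812863  0.07037301]
```

```bash
python3 -m jog '[[[0,0,0],[0,0,30],-0.3],[[0,0,0],[0,0,55],-0.3],[[0,0,0],[0,0,65],-0.3],[[0,0,0],[0,0,65],-0.3],[[0,0,0],[0,0,65],1]]' && python3 -m jog '[[[0,0,0],[0,0,0],1],[[0,0,0],[0,0,0],1],[[0,0,0],[0,0,0],1],[[0,0,0],[0,0,0],1],[[0,0,0],[0,0,0],1]]' && python3 -m jog '[[[0,0,0],[0,0,0],1],[[0,0,0],[0,0,0],1],[[0,0,0],[0,0,0],1]]'
```

```text
time: 5.1
tool_pos: [0.4424, -0.3483, 0.0055]
ee_rot: [3.14, 0.0, 0.995]
wrist_force: [0.0, -0.9, 0.3]
width: 0.0564
time: 5.6
tool_pos: [0.4419, -0.3478, 0.0047]
ee_rot: [3.141, 0.0, 0.995]
wrist_force: [-0.7, 0.1, 0.8]
width: 0.0175
time: 5.9
tool_pos: [0.442, -0.3479, 0.0048]
ee_rot: [3.141, 0.0, 0.995]
wrist_force: [0.1, 0.4, 2.8]
width: 0.0175
```

```bash
python3 -m jog '[[[0,0,0],[0,0,-20],1],[[0,0,0],[0,0,-50],1],[[0,0,0],[0,0,-80],1],[[0,0,0],[0,0,-105],1],[[0,0,0],[0,0,-105],1]]' && python3 -m jog '[[[0,0,7],[20,-10,-4],1],[[0,0,15],[50,-28,-8],1],[[0,0,23],[80,-45,-13],1],[[0,0,31],[110,-62,-20],1],[[0,0,36],[128,-72,-20],1]]'; python3 wp.py '[[520,0,130,-14],[540.8,134.4,110,-14.5],[540.8,134.4,70,-14.5]]'
```

```text
time: 6.4
tool_pos: [0.4438, -0.3497, 0.1139]
ee_rot: [3.133, 0.002, 0.995]
wrist_force: [0.4, 0.4, -0.3]
width: 0.0179
time: 6.9
tool_pos: [0.4508, -0.1989, 0.1283]
ee_rot: [-3.14, 0.001, 0.363]
wrist_force: [0.3, -0.2, -0.0]
width: 0.0177
t 6.9 tcp [ 450.8 -198.9  128.3] yaw [-179.9    0.    20.8] F [ 0.3 -0.2 -0. ] w 17.7
[520, 0, 130, -14] turn [-0.1  0.1 34.8] shift [ 135.4 -161.3   -1.5]
[540.8, 134.4, 110, -14.5] turn [-0.  -0.   0.5] shift [ -12.3 -135.4   20. ]
[540.8, 134.4, 70, -14.5] turn [0. 0. 0.] shift [ 0. -0. 40.]
```

```bash
python3 -m jog '[[[0,0,7],[25,-30,0],1],[[0,0,15],[55,-65,0],1],[[0,0,23],[85,-100,0],1],[[0,0,31],[115,-135,0],1],[[0,0,35],[135,-161,0],1]]' && python3 -m jog '[[[0,0,0],[-3,-35,0],1],[[0,0,0],[-6,-75,0],1],[[0,0,0],[-10,-110,10],1],[[0,0,0],[-12,-132,20],1],[[0,0,0],[-12,-135,20],1]]' && python3 -m jog '[[[0,0,0],[0,0,15],1],[[0,0,0],[0,0,30],1],[[0,0,0],[0,0,38],1],[[0,0,0],[0,0,40],1],[[0,0,0],[0,0,40],1]]'; python3 - <<'E'
from h import *
p,d=eyes.snapshot("scene"); u=proj("scene",[.51,.14,.06])[0].astype(int)
x,y=u[0]-80,u[1]-70
c=cv2.resize(p[y:y+120,x:x+160],None,fx=4,fy=4,interpolation=cv2.INTER_CUBIC); cv2.imwrite("pics/g2.png",c[...,::-1])
E
python3 wp.py '[[540.8,134.4,50,-14.5]]'
```

```text
time: 7.4
tool_pos: [0.519, -0.0005, 0.1272]
ee_rot: [3.141, 0.003, -0.248]
wrist_force: [-0.3, -0.0, -1.0]
width: 0.018
time: 7.9
tool_pos: [0.5383, 0.1335, 0.1054]
ee_rot: [3.14, 0.006, -0.241]
wrist_force: [0.8, -0.8, -0.3]
width: 0.0176
time: 8.4
tool_pos: [0.5403, 0.1306, 0.0689]
ee_rot: [3.141, 0.001, -0.246]
wrist_force: [0.0, 0.1, 0.2]
width: 0.0175
t 8.45 tcp [540.8 130.8  69.6] yaw [-180.    -0.   -14.1] F [ 0.6  0.3 -0.4] w 17.7
[540.8, 134.4, 50, -14.5] turn [-0.  -0.   0.4] shift [-0.8 -3.5 19.6]
```

View pics/g2.png

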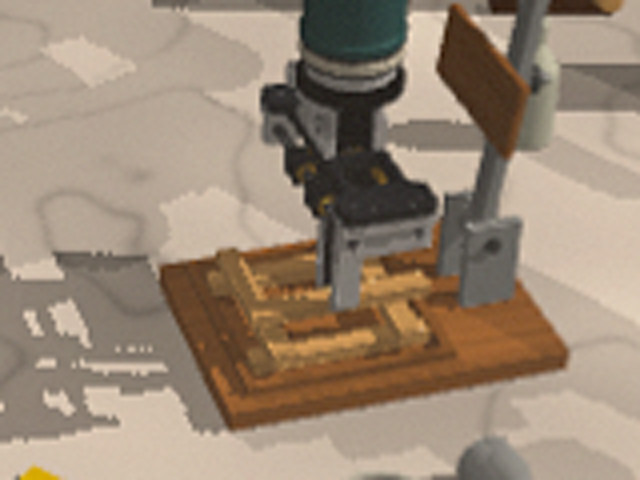

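The slat is held level over the stand at crop (345,295). I'll lower it, release and rise.

```bash
python3 -m jog '[[[0,0,0],[-1,-3,6],1],[[0,0,0],[-1,-3,12],1],[[0,0,0],[-1,-3,17],1],[[0,0,0],[-1,-3,20],1],[[0,0,0],[-1,-3,20],1]]' && python3 -m jog '[[[0,0,0],[0,0,0],1],[[0,0,0],[0,0,0],-0.2],[[0,0,0],[0,0,0],-0.2],[[0,0,0],[0,0,0],-0.2],[[0,0,0],[0,0,0],-0.2]]' && python3 -m jog '[[[0,0,0],[0,0,0],-0.2],[[0,0,0],[0,0,-10],-0.2],[[0,0,0],[0,0,-40],-0.2],[[0,0,0],[0,0,-80],-0.2],[[0,0,0],[0,0,-80],-0.2]]'; python3 wp.py '[[520,0,130,20],[423.4,-123.4,110,57],[423.4,-123.4,60,59.6],[423.4,-123.4,5,59.6]]'
```

```text
time: 8.95
tool_pos: [0.5401, 0.1346, 0.0491]
ee_rot: [3.141, 0.0, -0.244]
wrist_force: [-0.6, 0.1, 0.0]
width: 0.0178
time: 9.45
tool_pos: [0.5404, 0.1345, 0.0495]
ee_rot: [3.142, -0.0, -0.244]
wrist_force: [0.1, -0.2, 1.4]
width: 0.0462
time: 9.95
tool_pos: [0.5443, 0.1352, 0.1373]
ee_rot: [-3.137, -0.013, -0.244]
wrist_force: [0.3, 0.7, 1.2]
width: 0.0567
t 9.95 tcp [544.3 135.2 137.3] yaw [-179.7   -0.7  -14. ] F [0.3 0.7 1.2] w 56.7
[520, 0, 130, 20] turn [ -0.1  -0.8 -34. ] shift [  9.  137.1   6.7]
[423.4, -123.4, 110, 57] turn [  0.   0. -37.] shift [-133.    82.9   20. ]
[423.4, -123.4, 60, 59.6] turn [ 0.   0.  -2.6] shift [-0. -0. 50.]
[423.4, -123.4, 5, 59.6] turn [0. 0. 0.] shift [-0. -0. 55.]
```

```bash
python3 -m jog '[[[0,0,-8],[2,30,0],-0.2],[[0,0,-16],[5,65,0],-0.2],[[0,0,-24],[8,100,0],-0.2],[[0,0,-32],[12,130,0],-0.2],[[0,0,-34],[12,136,0],-0.2]]' && python3 -m jog '[[[0,0,-8],[-30,20,4],-0.2],[[0,0,-16],[-65,40,10],-0.2],[[0,0,-24],[-100,62,15],-0.2],[[0,0,-32],[-125,78,20],-0.2],[[0,0,-37],[-133,83,20],-0.2]]' && python3 -m jog '[[[0,0,-2],[0,0,20],-0.2],[[0,0,-2],[0,0,40],-0.2],[[0,0,-2],[0,0,50],-0.2],[[0,0,-2],[0,0,50],-0.2]]'; python3 wp.py '[[423.4,-123.4,5,59.6]]'
```

```text
time: 10.45
tool_pos: [0.5186, -0.0032, 0.1296]
ee_rot: [3.14, 0.0, 0.349]
wrist_force: [0.5, 0.4, 1.1]
width: 0.056
time: 10.95
tool_pos: [0.4202, -0.1254, 0.1088]
ee_rot: [-3.14, 0.001, 0.996]
wrist_force: [0.5, 1.2, -0.4]
width: 0.0564
time: 11.35
tool_pos: [0.4212, -0.1232, 0.0579]
ee_rot: [-3.138, 0.001, 1.03]
wrist_force: [-0.2, 0.5, -0.6]
width: 0.0565
t 11.35 tcp [ 421.2 -123.2   57.9] yaw [-179.8    0.    59. ] F [-0.2  0.5 -0.6] w 56.5
[423.4, -123.4, 5, 59.6] turn [-0.2  0.  -0.6] shift [ 1.   2.2 52.9]
```

```bash
python3 -m jog '[[[0,0,0],[1,2,25],-0.2],[[0,0,0],[1,2,45],-0.2],[[0,0,0],[1,2,53],-0.2],[[0,0,0],[1,2,53],-0.2],[[0,0,0],[1,2,53],1]]' && python3 -m jog '[[[0,0,0],[0,0,0],1],[[0,0,0],[0,0,0],1],[[0,0,0],[0,0,0],1],[[0,0,0],[0,0,0],1],[[0,0,0],[0,0,0],1]]' && python3 -m jog '[[[0,0,0],[0,0,0],1],[[0,0,0],[0,0,0],1],[[0,0,0],[0,0,0],1]]' && python3 -m jog '[[[0,0,0],[0,0,-20],1],[[0,0,0],[0,0,-50],1],[[0,0,0],[0,0,-80],1],[[0,0,0],[0,0,-115],1],[[0,0,0],[0,0,-125],1]]'; python3 wp.py '[[440,20,130,22],[443.8,159,110,-14.3],[443.8,159,49,-14.3]]'
```

```text
time: 11.85
tool_pos: [0.4256, -0.1243, 0.0076]
ee_rot: [3.14, -0.0, 1.03]
wrist_force: [-0.6, -0.3, 0.2]
width: 0.0515
time: 12.35
tool_pos: [0.4249, -0.1241, 0.0068]
ee_rot: [3.141, -0.0, 1.03]
wrist_force: [0.1, 0.9, 1.9]
width: 0.0173
time: 12.65
tool_pos: [0.4249, -0.1241, 0.0068]
ee_rot: [3.141, -0.0, 1.03]
wrist_force: [-0.1, -0.4, 3.2]
width: 0.0172
time: 13.15
tool_pos: [0.4266, -0.1249, 0.1351]
ee_rot: [3.135, -0.001, 1.03]
wrist_force: [-0.3, -1.0, 0.0]
width: 0.0175
t 13.15 tcp [ 426.6 -124.9  135.1] yaw [179.6  -0.   59. ] F [-0.3 -1.   0. ] w 17.5
[440, 20, 130, 22] turn [ 0.4 -0.2 37. ] shift [131.1 -63.2   4.8]
[443.8, 159, 110, -14.3] turn [ 0.  -0.  36.3] shift [  55.6 -127.5   20. ]
[443.8, 159, 49, -14.3] turn [0. 0. 0.] shift [ 0. -0. 61.]
```

```bash
python3 -m jog '[[[0,0,8],[25,-12,0],1],[[0,0,16],[55,-26,0],1],[[0,0,24],[85,-40,0],1],[[0,0,32],[115,-56,0],1],[[0,0,37],[131,-63,0],1]]' && python3 -m jog '[[[0,0,8],[11,-25,0],1],[[0,0,16],[24,-55,0],1],[[0,0,24],[37,-85,5],1],[[0,0,32],[50,-115,15],1],[[0,0,36],[56,-127,20],1]]' && python3 -m jog '[[[0,0,0],[0,0,15],1],[[0,0,0],[0,0,30],1],[[0,0,0],[0,0,38],1],[[0,0,0],[0,0,40],1],[[0,0,0],[0,0,40],1]]'; python3 wp.py '[[443.8,159,51,-14.3]]'
```

```text
time: 13.65
tool_pos: [0.4372, 0.023, 0.1298]
ee_rot: [-3.14, 0.002, 0.382]
wrist_force: [-0.2, -0.4, 0.4]
width: 0.0172
time: 14.15
tool_pos: [0.441, 0.1616, 0.1089]
ee_rot: [3.141, 0.003, -0.246]
wrist_force: [-0.1, -0.6, -0.2]
width: 0.0175
time: 14.65
tool_pos: [0.4422, 0.1593, 0.0708]
ee_rot: [3.141, 0.001, -0.245]
wrist_force: [0.6, 0.0, -0.6]
width: 0.0177
t 14.65 tcp [442.2 159.3  70.8] yaw [ 1.8e+02  1.0e-01 -1.4e+01] F [ 0.6  0.  -0.6] w 17.7
[443.8, 159, 51, -14.3] turn [0.  0.1 0.3] shift [ 1.7 -0.2 19.8]
```

```bash
python3 -m jog '[[[0,0,0],[2,0,6],1],[[0,0,0],[2,0,12],1],[[0,0,0],[2,0,17],1],[[0,0,0],[2,0,20],1],[[0,0,0],[2,0,20],1]]' && python3 -m jog '[[[0,0,0],[0,0,0],1],[[0,0,0],[0,0,0],-0.2],[[0,0,0],[0,0,0],-0.2],[[0,0,0],[0,0,0],-0.2],[[0,0,0],[0,0,0],-0.2]]' && python3 -m jog '[[[0,0,0],[0,0,0],-0.2],[[0,0,0],[0,0,-10],-0.2],[[0,0,0],[0,0,-40],-0.2],[[0,0,0],[0,0,-80],-0.2],[[0,0,0],[0,0,-120],-0.2]]' && python3 -m jog '[[[0,0,-8],[0,30,-30],-0.2],[[0,0,-16],[0,60,-60],-0.2],[[0,0,-24],[0,90,-100],-0.2],[[0,0,-32],[-20,120,-140],-0.2],[[0,0,-40],[-30,140,-180],-0.2]]' ; python3 - <<'E'
from h import *
p,d=eyes.snapshot("top"); np.savez("top2.npz",p=p,d=d)
c=cv2.resize(p[180:320,150:350],None,fx=4,fy=4,interpolation=cv2.INTER_CUBIC); cv2.imwrite("pics/t2.png",np.clip(c[...,::-1]*1.7,0,255).astype(np.uint8))
C=cloud("top",d).reshape(-1,3); s=np.array([.4923,.1467]);a=np.radians(-14.26)
q=C[(C[:,2]>.052)&(C[:,2]<.064)]; L=(q[:,:2]-s)@np.array([[np.cos(a),-np.sin(a)],[np.sin(a),np.cos(a)]])
for sg in(1,-1):
    k=L[(np.abs(L[:,0]-sg*.05)<.025)&(np.abs(L[:,1])<.09)]*1000
    print(sg,len(k),cv2.minAreaRect(k.astype(np.float32)),k.mean(0))
E
python3 wp.py '[]'
```

```text
time: 15.15
tool_pos: [0.4443, 0.1589, 0.0512]
ee_rot: [3.141, 0.0, -0.244]
wrist_force: [-0.1, 0.5, -0.7]
width: 0.0175
time: 15.65
tool_pos: [0.4445, 0.159, 0.0515]
ee_rot: [3.142, -0.0, -0.244]
wrist_force: [-0.6, -0.3, 0.9]
width: 0.0461
time: 16.15
tool_pos: [0.444, 0.1589, 0.1731]
ee_rot: [3.141, 0.0, -0.244]
wrist_force: [1.8, -0.2, 0.4]
width: 0.0568
time: 16.65
tool_pos: [0.3797, 0.0295, 0.3534]
ee_rot: [3.141, 0.0, 0.459]
wrist_force: [1.0, -0.6, -0.5]
width: 0.0565
1 336 ((49.01189422607422, 1.191314697265625), (17.96489906311035, 139.62033081054688), 0.38029658794403076) [49.04474889  0.32190872]
-1 185 ((-49.68498229980469, 1.7871170043945312), (17.96663475036621, 139.5915985107422), 0.7652828693389893) [-50.11077284  31.16924202]
t 16.7 tcp [380.   27.7 362.1] yaw [179.5  -0.6  26.4] F [-0.2  0.3  4.8] w 56.4
```

View pics/t2.png

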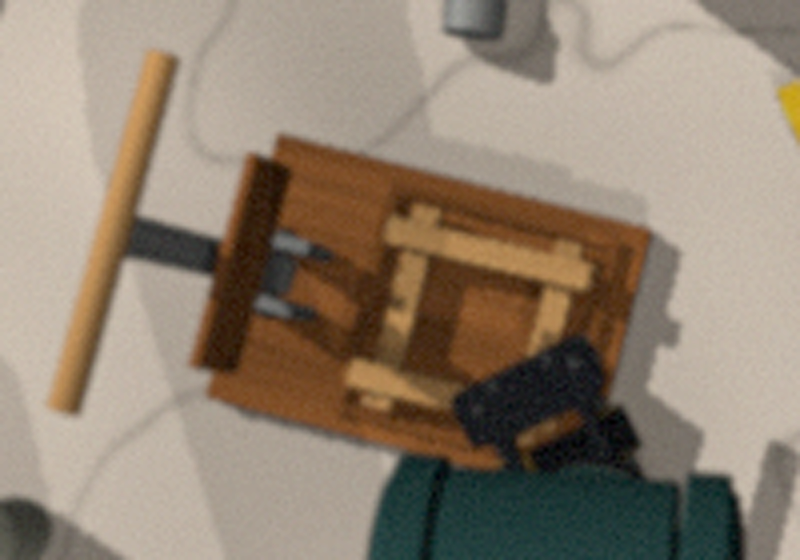

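Both slats are down within about 2 mm and 1° of target, at crop (485,250) and (400,385), and the lever is still up. Next I'll take hold of the bar's near half.

```bash
python3 wp.py '[[430,160,365,55],[475.6,317.7,365,75],[475.6,317.7,304,75]]'; python3 - <<'E'
import numpy as np
for th in np.radians([0,8,16,24,32,40,48,56,64,72,80,88,93,97.4]):
    f=np.radians(97.4)-th; print(round(np.degrees(th)),round(th,2),"dx",round(-245*(np.cos(f)-np.cos(np.radians(97.4)))),"dz",round(-245*(np.sin(f)-np.sin(np.radians(97.4)))))
E
```

```text
t 16.7 tcp [380.   27.7 362.1] yaw [179.5  -0.6  26.4] F [-0.2  0.3  4.8] w 56.4
[430, 160, 365, 55] turn [  0.7  -0.5 -28.6] shift [103.7 -96.2  -2.6]
[475.6, 317.7, 365, 75] turn [ -0.   0. -20.] shift [155.3 -53.1  -0. ]
[475.6, 317.7, 304, 75] turn [0. 0. 0.] shift [ 0. -0. 61.]
0 0.0 dx 0 dz 0
8 0.14 dx -34 dz -2
16 0.28 dx -68 dz 1
24 0.42 dx -102 dz 8
32 0.56 dx -134 dz 20
40 0.7 dx -164 dz 37
48 0.84 dx -191 dz 57
56 0.98 dx -215 dz 81
64 1.12 dx -236 dz 108
72 1.26 dx -253 dz 138
80 1.4 dx -265 dz 170
88 1.54 dx -273 dz 203
93 1.62 dx -276 dz 224
97 1.7 dx -277 dz 243
```

```bash
python3 -m jog '[[[0,0,-7],[20,-20,0],-1],[[0,0,-14],[45,-42,-3],-1],[[0,0,-21],[70,-65,-5],-1],[[0,0,-28],[95,-88,-5],-1],[[0,0,-28],[104,-96,-5],-1]]' && python3 -m jog '[[[0,0,-5],[25,-8,0],-1],[[0,0,-10],[60,-20,0],-1],[[0,0,-15],[95,-32,0],-1],[[0,0,-20],[130,-45,0],-1],[[0,0,-20],[155,-53,0],-1]]' && python3 -m jog '[[[0,0,0],[0,0,0],-1],[[0,0,0],[0,0,0],-1],[[0,0,0],[0,0,0],-1]]'; python3 wp.py '[[475.6,317.7,304,75]]'
```

```text
time: 17.2
tool_pos: [0.4332, 0.1645, 0.3563]
ee_rot: [-3.141, -0.0, 0.945]
wrist_force: [-0.0, 1.2, -0.1]
width: 0.0924
time: 17.7
tool_pos: [0.4812, 0.3203, 0.3564]
ee_rot: [-3.142, 0.0, 1.291]
wrist_force: [-0.1, 0.1, -0.4]
width: 0.0941
time: 18.0
tool_pos: [0.481, 0.3177, 0.3572]
ee_rot: [3.141, -0.0, 1.289]
wrist_force: [0.3, 0.5, -0.7]
width: 0.0942
t 18.0 tcp [481.  317.7 357.2] yaw [180.   -0.   73.9] F [ 0.3  0.5 -0.7] w 94.2
[475.6, 317.7, 304, 75] turn [ 0.   0.  -1.1] shift [-1.5 -5.2 53.2]
```

```bash
python3 -m jog '[[[0,0,-1],[-1,-5,15],-1],[[0,0,-1],[-1,-5,35],-1],[[0,0,-1],[-1,-5,50],-1],[[0,0,-1],[-1,-5,53],-1],[[0,0,-1],[-1,-5,53],-1]]' && python3 -m jog '[[[0,0,0],[0,0,0],1],[[0,0,0],[0,0,0],1],[[0,0,0],[0,0,0],1],[[0,0,0],[0,0,0],1],[[0,0,0],[0,0,0],1]]' && python3 -m jog '[[[0,0,0],[0,0,0],1],[[0,0,0],[0,0,0],1],[[0,0,0],[0,0,0],1],[[0,0,0],[0,0,0],1],[[0,0,0],[0,0,0],1]]';  python3 - <<'E'
from h import *
p,d=eyes.snapshot("scene"); u=proj("scene",[.5,.25,.2])[0].astype(int); x,y=u[0]-100,u[1]-90
c=cv2.resize(p[y:y+180,x:x+200],None,fx=3,fy=3,interpolation=cv2.INTER_CUBIC); cv2.imwrite("pics/g3.png",c[...,::-1])
E
python3 wp.py '[]'
```

```text
time: 18.5
tool_pos: [0.4758, 0.3182, 0.3038]
ee_rot: [3.142, 0.0, 1.307]
wrist_force: [0.4, -0.5, -0.1]
width: 0.0941
time: 19.0
tool_pos: [0.4761, 0.3194, 0.3036]
ee_rot: [3.141, -0.0, 1.309]
wrist_force: [0.3, 0.1, 0.4]
width: 0.0573
time: 19.5
tool_pos: [0.476, 0.3193, 0.3034]
ee_rot: [-3.142, 0.0, 1.309]
wrist_force: [0.1, 0.3, -0.3]
width: 0.0174
t 19.55 tcp [476.  319.2 303.4] yaw [-180.    0.   75.] F [-0.3 -0.4 -0.4] w 17.4
```

View pics/g3.png

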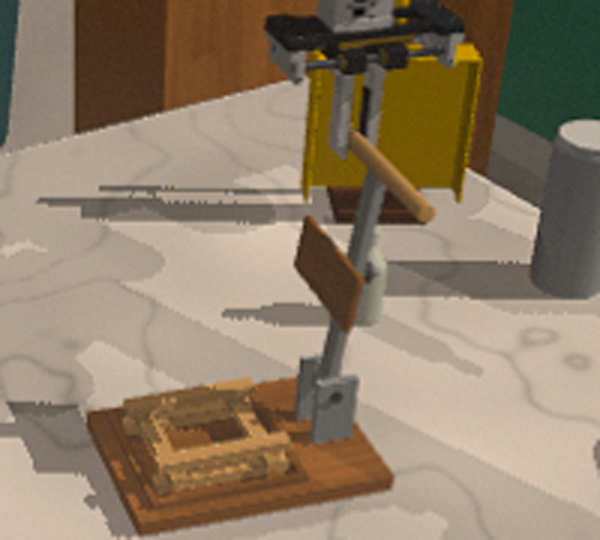

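The slats sit properly at crop (205,435), and the near half of the bar is between the fingers at crop (350,140). Now I'll swing it along the arc in small steps.

```bash
python3 -m jog '[[[0,0,0],[0,0,0],1],[[0,0,0],[0,0,0],1],[[0,0,0],[0,0,0],1]]' && python3 -m jog '[[[0,0,0],[-8,0,0],1],[[0,0,0],[-17,-1,0],1],[[0,0,0],[-34,0,-2],1],[[0,0,0],[-51,0,-1],1],[[0,0,0],[-68,0,1],1]]' && python3 -m jog '[[[0,0,0],[-17,0,3],1],[[0,0,0],[-34,0,7],1],[[0,0,0],[-50,0,12],1],[[0,0,0],[-66,0,19],1],[[0,0,0],[-81,0,27],1]]'; python3 wp.py '[]'
```

```text
time: 19.85
tool_pos: [0.476, 0.3192, 0.3034]
ee_rot: [-3.142, 0.0, 1.309]
wrist_force: [-0.6, 0.1, 0.6]
width: 0.0173
time: 20.35
tool_pos: [0.458, 0.253, 0.3038]
ee_rot: [3.14, -0.003, 1.309]
wrist_force: [0.8, 4.0, 2.1]
width: 0.017
time: 20.85
tool_pos: [0.4369, 0.1747, 0.2762]
ee_rot: [3.14, -0.002, 1.309]
wrist_force: [1.9, 3.8, 2.7]
width: 0.0173
t 20.85 tcp [436.9 174.7 276.2] yaw [ 1.799e+02 -1.000e-01  7.500e+01] F [1.9 3.8 2.7] w 17.3
```

```bash
python3 -m jog '[[[0,0,0],[-15,0,9],1],[[0,0,0],[-29,0,18],1],[[0,0,0],[-42,0,29],1],[[0,0,0],[-54,0,41],1],[[0,0,0],[-66,0,53],1]]' && python3 -m jog '[[[0,0,0],[-11,0,13],1],[[0,0,0],[-21,0,27],1],[[0,0,0],[-30,0,42],1],[[0,0,0],[-38,0,57],1],[[0,0,0],[-44,0,73],1]]' && python3 -m jog '[[[0,0,0],[0,0,0],1],[[0,0,0],[0,0,0],1]]'; python3 - <<'E'
from h import *
p,d=eyes.snapshot("scene"); u=proj("scene",[.46,.13,.1])[0].astype(int); x,y=u[0]-100,u[1]-90
c=cv2.resize(p[y:y+180,x:x+200],None,fx=3,fy=3,interpolation=cv2.INTER_CUBIC); cv2.imwrite("pics/g4.png",c[...,::-1])
E
python3 wp.py '[[403.9,51.8,59,75]]'
```

```text
time: 21.35
tool_pos: [0.4198, 0.1113, 0.223]
ee_rot: [3.14, -0.003, 1.309]
wrist_force: [1.7, 4.7, 1.6]
width: 0.0168
time: 21.85
tool_pos: [0.4081, 0.0686, 0.15]
ee_rot: [3.141, -0.001, 1.308]
wrist_force: [-0.2, 2.2, 4.1]
width: 0.0172
time: 22.05
tool_pos: [0.4081, 0.0686, 0.1502]
ee_rot: [-3.141, 0.0, 1.308]
wrist_force: [-0.5, 0.4, 4.4]
width: 0.0172
t 22.1 tcp [408.1  68.7 150.4] yaw [-180.    0.   75.] F [-2.   0.6  3.1] w 17.1
[403.9, 51.8, 59, 75] turn [-0.  0. -0.] shift [-17.4   0.4  91.4]
```

View pics/g4.png

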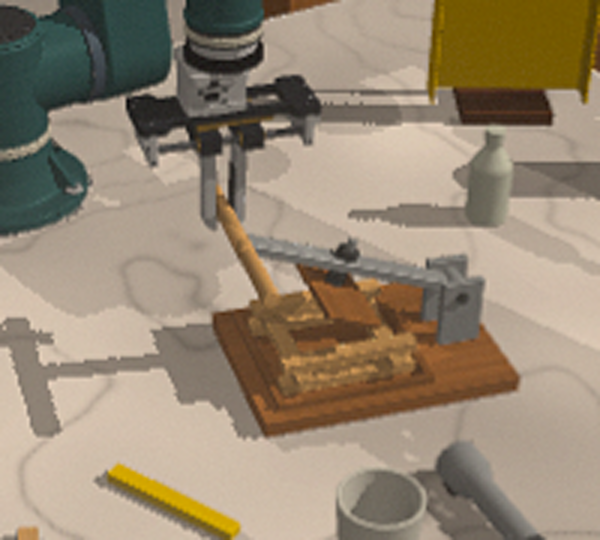

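The lever is gripped and tracking at about 76° of swing, with the pad just above the slats. Now the slow last stretch.

```bash
python3 -m jog '[[[0,0,0],[-3,0,8],1],[[0,0,0],[-5,0,16],1],[[0,0,0],[-8,0,24],1],[[0,0,0],[-10,0,32],1],[[0,0,0],[-12,0,40],1]]' && python3 -m jog '[[[0,0,0],[-1,0,8],1],[[0,0,0],[-2,0,17],1],[[0,0,0],[-3,0,25],1],[[0,0,0],[-4,0,33],1],[[0,0,0],[-5,0,41],1]]' && python3 -m jog '[[[0,0,0],[0,0,4],1],[[0,0,0],[0,0,9],1],[[0,0,0],[0,0,9],1],[[0,0,0],[0,0,9],1],[[0,0,0],[0,0,9],1]]'; python3 - <<'E'
from h import *
p,d=eyes.snapshot("scene"); np.savez("s5.npz",p=p,d=d); u=proj("scene",[.46,.13,.06])[0].astype(int); x,y=u[0]-100,u[1]-90
c=cv2.resize(p[y:y+180,x:x+200],None,fx=3,fy=3,interpolation=cv2.INTER_CUBIC); cv2.imwrite("pics/g5.png",c[...,::-1])
pt,d=eyes.snapshot("top"); C=cloud("top",d).reshape(-1,3)
bed=np.array([.492,.1466]); a=np.radians(-15)
L=np.c_[(C[:,:2]-bed)@np.array([[np.cos(a),-np.sin(a)],[np.sin(a),np.cos(a)]]),C[:,2]]*1000
k=L[(np.abs(L[:,0])<8)&(L[:,1]>-95)&(L[:,1]<105)&(L[:,2]>70)&(L[:,2]<110)]
for lo in range(-95,105,20):
    m=k[(k[:,1]>=lo)&(k[:,1]<lo+20)]; print(lo+10,len(m),np.median(m[:,2]).round(1) if len(m) else 0)
b=L[(L[:,0]>20)&(L[:,0]<95)&(L[:,1]<-85)&(L[:,1]>-140)&(L[:,2]>50)&(L[:,2]<120)]; print("bar",len(b),b.mean(0),np.percentile(b[:,2],95))
E
python3 wp.py '[]'
```

```text
time: 22.6
tool_pos: [0.4051, 0.0573, 0.1103]
ee_rot: [-3.141, 0.001, 1.309]
wrist_force: [-2.4, -0.5, 6.2]
width: 0.0172
time: 23.1
tool_pos: [0.4038, 0.0521, 0.0695]
ee_rot: [-3.14, 0.002, 1.309]
wrist_force: [-3.8, 0.0, 8.4]
width: 0.0171
time: 23.6
tool_pos: [0.4037, 0.0519, 0.061]
ee_rot: [-3.14, 0.003, 1.309]
wrist_force: [-4.4, -2.1, 9.1]
width: 0.017
-85 49 88.8
-65 45 88.9
-45 47 87.9
-25 47 88.1
-5 40 95.7
15 36 89.0
35 47 86.3
55 47 86.2
75 45 86.3
95 44 86.7
bar 198 [  57.55491734 -114.19192773   90.16463646] 96.23859847538893
t 23.7 tcp [403.7  51.9  61. ] yaw [-179.9    0.2   75. ] F [-4.9 -1.2  8.8] w 16.9
```

View pics/g5.png

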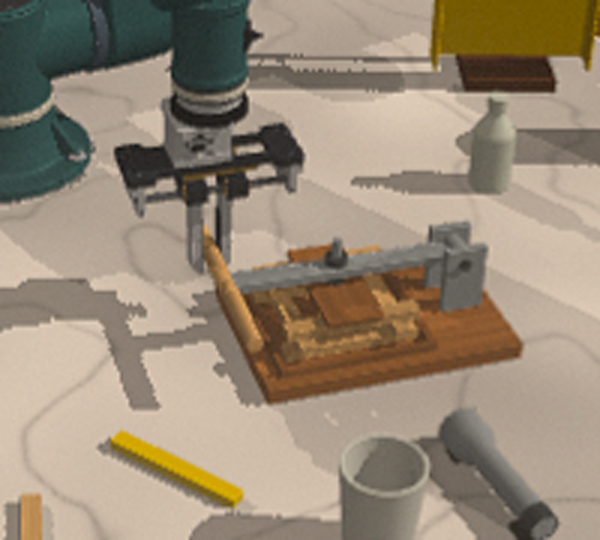

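```bash
python3 -m jog '[[[0,0,0],[0,0,1],1],[[0,0,0],[0,0,2],1],[[0,0,0],[0,0,2],1],[[0,0,0],[0,0,2],1],[[0,0,0],[0,0,2],1]]' && python3 -m jog '[[[0,0,0],[0,0,0],1],[[0,0,0],[0,0,0],1],[[0,0,0],[0,0,0],1],[[0,0,0],[0,0,0],1],[[0,0,0],[0,0,0],1]]'; python3 -c "
from bench import robot,close_job
o=robot.get_obs(); print(o['time'],abs(o['qvel']).max(),o['wrist_force'],o['width']); print(close_job())"
```

```text
time: 24.2
tool_pos: [0.4037, 0.0518, 0.0591]
ee_rot: [-3.14, 0.003, 1.309]
wrist_force: [-4.1, -1.8, 9.4]
width: 0.0169
time: 24.7
tool_pos: [0.4037, 0.0518, 0.0591]
ee_rot: [-3.14, 0.003, 1.309]
wrist_force: [-4.8, -2.4, 10.1]
width: 0.0172
24.7 0.002155605593758212 [-4.84035671 -2.44951356 10.10628967] 0.017150459702654035
the job is handed in; nothing more can be done
None
```

I laid both plain slats as the third layer, swung the lever down until it was level, and handed the job in at 24.7 s with the gripper still holding the bar. No verdict came back.

- **Slats:** before the lever moved, the depth image put them at x = +49 and −50 mm on the stand, within 2 mm lengthwise and 1° of straight. The gripper hid part of the second slat in that picture.
- **Lever:** the last depth check put it about 0.01 rad short of level, and I then pushed the handle 2 mm further down. The wrist reads about 10 N upward, which matches the spring plus the pad, and the arm is steady.
- **Failed step:** the first try at a slat lifted before the fingers had closed. The slat stayed where it was, and the second grasp held.
- **Not measured:** I judged the pad's pressure on each slat only from the last picture and the total force. I did not re-measure the slats after pressing.
- **Left alone:** the off-cut, tools and look-alikes were not touched.

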